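# Mix a square tester bottle on the bench mixer

## Robot

A 6-joint arm with a two-finger parallel gripper is mounted at the origin on the work surface. World frame = base frame: x ahead of the robot, y to its left, z up, the work surface at z = 0. Lengths are in m, angles in rad, forces in N, time in s.
With the tool pointing down it reaches from about 0.25 to 0.725 m from the base axis. Payload 4 kg.
Tool frame: the origin (TCP) lies midway between the tips of the shut fingers; the grasp point (between the pads) lies bot.pinch_z behind it (bot.pinch_z is the distance from the TCP to the grasp point, in m); z points along the fingers, y is the line along which they close (so a half turn about z gives the same grasp; the last joint's range is limited). The gripper opens to 85 mm and grips with 20 to 120 N. Pads are 22 mm wide; open, the fingers measure 114 mm over their backs; the gripper's body (76 mm by 85 mm) begins 54 mm behind the grasp point. The pads swing forward as they close: fully open they stand 13 mm farther back than shut.
Start: joints at [-1.327, 0.241, 0.005, 1.335, 0, 1.571], TCP at [0.121, -0.485, 0.231] pointing down, gripper open.
Joint ranges: [-2.72, 2.72], [-1.05, 1.87], [-1.09, 1.28], [-1.99, 2.15], [-1.42, 1.44], [-3.14, 3.14]. Speed limits (rad/s): [2.79, 2.79, 3.14, 3.14, 3.14, 3.14].

## Interface

Orientations are given as a unit quaternion [x, y, z, w].
In Python, from workcell import bot gives the robot as it stands.
- The arm moves only by the tool step_hand, called as name(argument=value, ...), one argument or row to a line, values as JSON. Schema: {"type":"object","properties":{"plan":{"type":"array","items":{"type":"array","prefixItems":[{"type":"array","items":{"type":"number"},"minItems":3,"maxItems":3},{"type":"array","items":{"type":"number"},"minItems":3,"maxItems":3},{"type":"number"}],"minItems":3,"maxItems":3},"minItems":1,"maxItems":10},"only":{"type":"string"},"quiet":{"type":"boolean"},"lines":{"type":"string"}},"required":["plan"],"additionalProperties":false}. plan is a list of rows, 1 to 10 of them, each written [[rx, ry, rz], [dx, dy, dz], opening]: a rotation vector rx, ry, rz in rad, then dx, dy, dz in m, then the finger opening in m; each row is the pose to reach, as a shift and turn from the pose commanded when the call began, along the tool's axes at that moment; what a row does not reach only later rows make up. A row lasts 1/8 s, in which the tool goes at most 0.0625 m and 0.188 rad, less where a joint would pass 70% of its speed; a pose out of reach is approached as far as the arm can. The fingers move at their own pace and stop on an object; the grip force is fixed at half the most. Time passes only in rows, so rows that do not move let the fingers close. The tool returns the time, the measured TCP pose, the force, the opening and the grip force at its end. only (a regular expression) keeps the lines of the reply that match it, lines (a string "A,B") keeps lines A to B, and quiet returns only ok. Input that does not fit is refused with a message, and nothing moves.
- bot.get_obs(): the state, without advancing time (a new reading comes with each control period).
- bot.camera(name): name is "scene" or "top" or "wrist"; returns the picture (480x640x3 uint8, red, green, blue); there is no depth.
- bot.calibration(name): a dict with "mtx" (3x3 intrinsics, pixels), "k1" (the pictures are not rectified: a ray, as slopes to the right and down, at radius r is drawn at 1 + k1 r^2 times it, then the intrinsics apply), "R" (3x3) and "t" (3): a world point X has camera coordinates R X + t. Camera axes: x right, y down, z forward; pixel columns grow to the right and rows downward; lengths in m; the calibration is good to about 2 mm. A picture is of the moment at which its call begins: read the wrist's pose just before it. calibration takes no time and is no camera call; for the wrist camera it gives the pose at the moment of the call.
- bot.job_done(): hands the job in; it is judged then, once.
The state is a dict: "clock": time; "joint_pos": joint angles; "joint_vel": joint speeds; "tau": joint torques, N m; "eef_pos": TCP position; "tool_rot": TCP orientation; "ft_force": force on the tool from outside, world axes, zero at the start; "ft_torque": the same for the moment, N m; "grip_width": finger opening in m; "grasp_force": force on a finger pad.
Only numpy, scipy, OpenCV 4.12 (cv2) and the standard library are available. Lean on these libraries where they do the work, as an engineer would, in place of code of your own. Each camera call takes 0.05 s, during which the arm holds its last target. There are 200 camera calls.

## Task

Stand the square paint bottle upright in the mixer's square pocket, fully down, and let go of it; then swing the clamp bar fully shut over its cap. Then push the fin of the spring-return dial clockwise past its first two clicks to the third and finish still holding it there, because it springs back when released. Leave everything else on the bench where it stands.

Things in the scene. Friction and masses are not known exactly. Their poses are not given: they have to be found in the camera images.
- bottle: The square paint bottle, loose, upright, 0.09 to 0.18 kg: white body 40 x 40 mm, 62 mm tall, sides along its x and y axes, with a round black cap 32 mm across and 16 mm high on top (78 mm in all). The only square one among round jars. Origin: centre of its underside; z up. Any quarter turn fits the pocket.
- pocket (a point): Centre of the floor of the mixer's pocket, 12 mm above the bench. The pocket is a square dark steel frame, 44 x 44 mm inside, walls 8 mm thick, rising 22 mm above this floor, sides along this frame's x and y. The frame is the mixer's: x to its rear (away from the robot), y to its left, z up.
- mixer: The grey bench mixer, fixed, 210 mm deep (x) and 315 mm wide (y); origin on the bench, 20 mm to +x and 70 mm to +y of the pocket's centre. Its 50 mm tall motor housing begins 70 mm to +x of the pocket's centre, its 60 mm tall control box 100 mm to +y of it; the rest is a plate 12 mm thick
- clamp (a joint): Angle of the clamp bar (rad): 0 = fully shut (stop), pointing to the mixer's -x over the bottle's cap, 1.9 = wide open; it grows anticlockwise seen from above, so the bar opens towards the mixer's -y. Starts 1.2 to 1.75. Stays where it is left (about 1 N at the peg moves it).
- clamp_hinge (a point): On the vertical axis of the clamp bar's hinge, at the underside of the bar, 93 mm above the bench, on a 24 mm thick post on the motor housing, 90 mm to +x of the pocket's centre.
- clamp_peg (a point): Top centre of the upright round black peg on the clamp bar, 14 mm across, 34 mm tall above the bar's top, 130 mm from the hinge axis; push it or pinch it from above. Its top is 135 mm above the bench. The steel bar is 20 mm wide and 8 mm thick and passes 3 mm above the cap of a fully seated bottle.
- dial (a joint): Angle of the dial (rad): 0 = rest, grows clockwise seen from above. Clicks (felt as bumps) at 0.35, 0.70 and 1.05 = third and last; hard stop at 1.10. A spring always returns it to 0 when released: about 0.2 N m at rest to 0.4 N m at the third click, up to 0.5 N m over the bumps (10 N at 50 mm from the axis).
- dial_axis (a point): On the vertical axis of the dial, at the height of the fin's top, 112 mm above the bench, on the mixer's control box. The dial is a black disc 60 mm across on the box, its top 74 mm above the bench. Frame parallel to the mixer's.
- fin (a point): The upright straight black fin on the dial, the part to push: 10 mm thick, 74 to 112 mm above the bench, reaching 62 mm out from the dial's axis. Origin: mid-thickness of its top edge, 50 mm from the axis; x points radially outward, z up. At rest it points to the mixer's -x turned 30 degrees towards -y, at the third click 30 degrees towards +y: push on its -y side. Box top below: 60 mm high
- jar0: round paint jar, white with a black lid, 44 mm across and 55 mm tall; bystander. Origin: centre of its underside
- jar1: round paint jar, white with a black lid, 44 mm across and 62 mm tall; bystander. Origin: centre of its underside
- jar2: round paint jar, white with a black lid, 44 mm across and 70 mm tall; bystander. Origin: centre of its underside
- tin: metal paint tin, 90 mm across, 110 mm tall; bystander. Origin: centre of its underside
- mug: white mug, 76 mm across, 85 mm tall; bystander. Origin: centre of its underside
- spool: dark wooden spool standing on end, 52 mm across, 52 mm tall; bystander. Origin: centre of its underside
- brush: paint brush lying flat along its x axis; bystander. Origin: under its middle
- driver: screwdriver lying flat along its x axis; bystander. Origin: under its middle

How it is judged:
By the outcome, as a careful person would: the job done as asked, in the order asked, and still so for the second after the job is handed in, while the arm keeps its last pose, push and grip.
It also fails if it takes over 70 s, if anything falls off the work surface, if the arm or the gripper's body presses on something with over 40 N, if the wrist force passes 120 N, or if a joint passes its speed limit or range.

## Working session

There is one attempt and no reset: what is moved stays moved. The work goes in short steps, Python scripts to look and compute and a tool call to move; the robot and the scene stay as the last step left them, time stands still between calls to the robot, and variables do not carry over. Pictures are saved under pics/ and viewed, at most 10 in all, crops included, and the job is handed in when it is done.

```bash
ls; mkdir -p pics; python3 - <<'E'
from workcell import bot
import cv2
o=bot.get_obs();print(o['eef_pos'],o['tool_rot'],o['clock'],bot.pinch_z)
for n in("top","scene"):
    c=bot.calibration(n);print(n,c)
    im=bot.camera(n);cv2.imwrite(f"pics/{n}0.png",im[:,:,::-1])
E
```

```text
pics
workcell.py
[ 0.12054923 -0.48459042  0.23041533] [ 9.92579556e-01  1.21592383e-01 -1.13407536e-04 -1.05061151e-03] 0.0 0.0187
top {'mtx': array([[571.20349371,   0.        , 324.34947714],
       [  0.        , 571.20349371, 236.29260432],
       [  0.        ,   0.        ,   1.        ]]), 'k1': 0.0221854288566862, 'R': array([[-0.02039427, -0.99978324,  0.00418856],
       [-0.99821428,  0.02012664, -0.05624204],
       [ 0.05614555, -0.0053281 , -0.99840838]]), 't': array([0.06540283, 0.47179906, 1.60833103])}
scene {'mtx': array([[444.30788746,   0.        , 315.7246554 ],
       [  0.        , 444.30788746, 240.16433159],
       [  0.        ,   0.        ,   1.        ]]), 'k1': -0.09375711988191565, 'R': array([[ 0.7649888 ,  0.6440095 , -0.00662526],
       [ 0.45312561, -0.54550005, -0.70505807],
       [-0.45767818,  0.53635945, -0.70911862]]), 't': array([-0.42300885, -0.11670257,  1.39221314])}
```

View pics/top0.png

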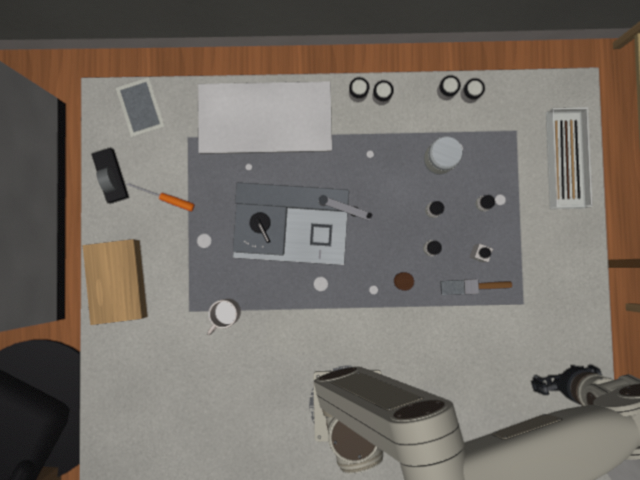

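View pics/scene0.png

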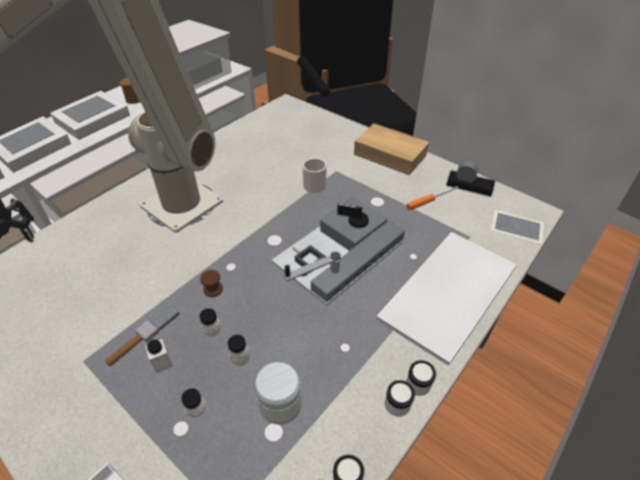

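Top: bottle at (484,253), pocket (321,235), clamp bar from (324,201) to peg (369,215), dial (260,222) with its fin tip at (268,241). The scene view agrees.

```bash
cat > h.py <<'E'
from workcell import bot
import numpy as np, cv2
from scipy.spatial.transform import Rotation as Rot
def ray(c,uv):
    K=c['mtx'];d=np.array([(uv[0]-K[0,2])/K[0,0],(uv[1]-K[1,2])/K[1,1]]);s=d.copy()
    for _ in range(20): s=d/(1+c['k1']*(s@s))
    R=np.array(c['R']);return -R.T@c['t'],R.T@np.array([s[0],s[1],1.])
def onz(c,uv,z):
    o,d=ray(c,uv);return o+d*(z-o[2])/d[2]
def proj(c,X):
    p=np.array(c['R'])@X+c['t'];s=p[:2]/p[2];s=s*(1+c['k1']*(s@s));K=c['mtx']
    return np.array([K[0,0]*s[0]+K[0,2],K[1,1]*s[1]+K[1,2]])
def tool(delta):  # world shift -> tool axes of measured pose
    return Rot.from_quat(bot.get_obs()['tool_rot']).inv().apply(delta)
def shot(name,f):
    c=bot.calibration(name);im=bot.camera(name);cv2.imwrite(f"pics/{f}.png",im[:,:,::-1]);return c,im
E
python3 - <<'E'
from h import *
c=bot.calibration("top")
for n,uv,z in[("bottlecap",(485,252),.078),("pocket",(321,235),.034),("hinge",(324,201),.101),("peg",(369,215),.135),("dialaxis",(260,222),.11),("fintip",(268,241),.112),("mixBL",(233,257),.012),("mixBR",(344,264),.012),("mixTR",(349,190),.05),("spool",(404,281),.052),("jar",(434,247),.06),("mug",(224,313),.085),("jarR",(488,201),.06),("brush",(475,287),.01)]:
    print(n,onz(c,uv,z).round(4))
im=cv2.imread("pics/top0.png")
a=cv2.resize(im[170:275,225:385],None,fx=5,fy=5,interpolation=cv2.INTER_CUBIC)
cv2.imwrite("pics/crop.png",a)
o=bot.get_obs();R=Rot.from_quat(o['tool_rot']).as_matrix();print(R.round(3))
w=bot.calibration("wrist");print("wristcam in tool", R.T@(-w['R'].T@w['t']-o['eef_pos']),(R.T@w['R'].T).round(3),w['mtx'][0,0],w['k1'])
E
```

```text
bottlecap [ 0.4178 -0.3797  0.078 ]
pocket [0.4757 0.0652 0.034 ]
hinge [0.5633 0.0553 0.101 ]
peg [ 0.5199 -0.0621  0.135 ]
dialaxis [0.5093 0.2274 0.11  ]
fintip [0.4579 0.2066 0.112 ]
mixBL [0.4196 0.3156 0.012 ]
mixBR [0.3934 0.0018 0.012 ]
mixTR [ 0.5988 -0.0153  0.05  ]
spool [ 0.3429 -0.1611  0.052 ]
jar [ 0.4348 -0.2452  0.06  ]
mug [0.268  0.3301 0.085 ]
jarR [ 0.559  -0.3982  0.06  ]
brush [ 0.321  -0.3673  0.01  ]
[[ 0.97   0.241 -0.   ]
 [ 0.241 -0.97   0.002]
 [ 0.    -0.002 -1.   ]]
wristcam in tool [ 0.07118793  0.00039325 -0.14253903] [[-0.    -0.961 -0.276]
 [ 1.     0.    -0.001]
 [ 0.001 -0.276  0.961]] 390.41106157821065 -0.07225878900620351
```

View pics/crop.png

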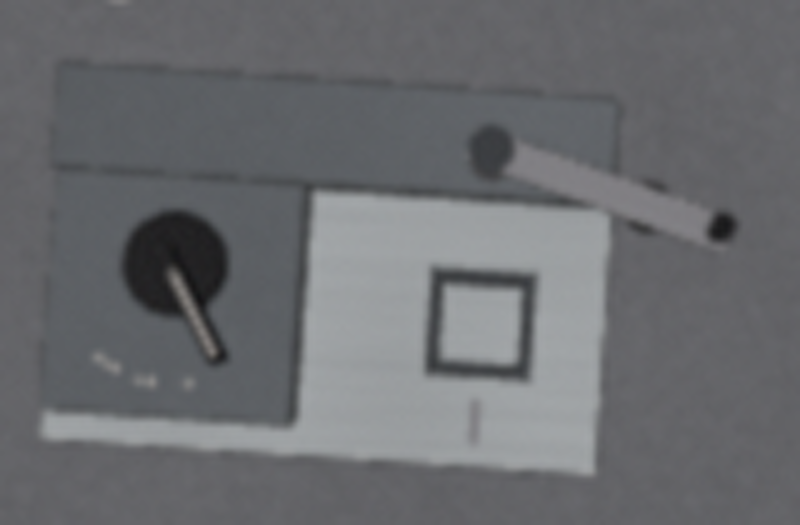

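Crop: the pocket frame is sharp and centred about (481,324) in the crop, the bar runs from (490,150) to the peg at (722,227), and the dial is at (175,262) with its fin tip at (217,357). I'll take wrist views of both places before grasping.

step_hand(
  plan=[
    [[0, 0, 0], [0.06, -0.005, 0], 0.085],
    [[0, 0, 0], [0.12, -0.01, -0.005], 0.085],
    [[0, 0, 0], [0.18, -0.015, -0.01], 0.085],
    [[0, 0, 0], [0.24, -0.02, -0.015], 0.085],
    [[0, 0, 0], [0.3, -0.025, -0.02], 0.085],
    [[0, 0, 0], [0.31, -0.03, -0.02], 0.085],
    [[0, 0, 0], [0.31, -0.03, -0.02], 0.085],
    [[0, 0, 0], [0.31, -0.03, -0.02], 0.085],
  ],
)

```text
clock: 1.1
eef_pos: [0.4129, -0.3817, 0.251]
tool_rot: [0.993, 0.121, -0.001, -0.0]
ft_force: [-0.1, 0.5, -0.9]
grip_width: 0.0847
grasp_force: 0.0
```

```bash
python3 - <<'E'
from h import *
c,im=shot("wrist","w1");import pickle;pickle.dump(c,open("w1.pkl","wb"))
o=bot.get_obs();print(o['eef_pos'],tool(np.array([.50,.08,.33])-o['eef_pos']),o['joint_pos'])
print(proj(c,np.array([.418,-.38,.078])))
E
```

```text
[ 0.41276905 -0.3819204   0.25122525] [ 0.19518605 -0.42765162 -0.07875058] [-7.46412365e-01  3.60206716e-01  2.21437998e-01  1.43267672e+00
 -3.46099098e-04  2.15352882e+00]
[316.20023018 206.62912463]
```

View pics/w1.png

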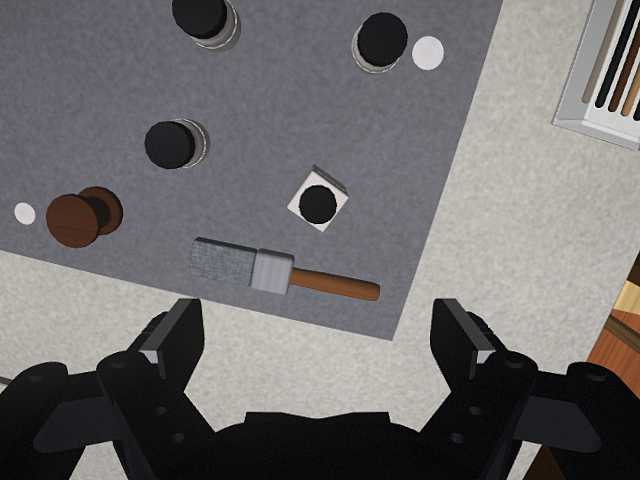

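The bottle's cap is at (318,204), as predicted at (316,207). Its white square is turned about 40° in the image, with the brush below it and a jar to its left. Next, the mixer view.

step_hand(
  plan=[
    [[0, 0, 0], [0.025, -0.05, -0.01], 0.085],
    [[0, 0, 0], [0.05, -0.1, -0.02], 0.085],
    [[0, 0, 0], [0.075, -0.15, -0.03], 0.085],
    [[0, 0, 0], [0.1, -0.21, -0.04], 0.085],
    [[0, 0, 0], [0.12, -0.27, -0.05], 0.085],
    [[0, 0, 0], [0.14, -0.32, -0.06], 0.085],
    [[0, 0, 0], [0.17, -0.38, -0.07], 0.085],
    [[0, 0, 0], [0.195, -0.43, -0.08], 0.085],
    [[0, 0, 0], [0.195, -0.43, -0.08], 0.085],
    [[0, 0, 0], [0.195, -0.43, -0.08], 0.085],
  ],
)

```text
clock: 2.4
eef_pos: [0.4993, 0.0819, 0.3312]
tool_rot: [0.993, 0.121, -0.0, 0.0]
ft_force: [0.1, -0.0, -0.4]
grip_width: 0.085
grasp_force: 0.0
```

```bash
python3 - <<'E'
from h import *
import pickle
c,im=shot("wrist","w2");pickle.dump(c,open("w2.pkl","wb"))
c1=pickle.load(open("w1.pkl","rb"));im=cv2.imread("pics/w1.png")
hsv=cv2.cvtColor(im,cv2.COLOR_BGR2HSV)
sub=np.zeros(im.shape[:2],np.uint8);sub[150:245,270:370]=1
white=((hsv[...,2]>185)&(hsv[...,1]<50)&(sub>0)).astype(np.uint8)
black=((hsv[...,2]<50)&(sub>0)).astype(np.uint8)
cw=max(cv2.findContours(white,0,1)[0],key=cv2.contourArea);cb=max(cv2.findContours(black,0,1)[0],key=cv2.contourArea)
q=cv2.minAreaRect(cw);print(q,cv2.minEnclosingCircle(cb))
print("body",onz(c1,q[0],.062),"cap",onz(c1,cv2.minEnclosingCircle(cb)[0],.078))
B=np.array([onz(c1,p,.062)[:2] for p in cv2.boxPoints(q)]);e=np.diff(B,axis=0);print(np.linalg.norm(e,axis=1),np.degrees(np.arctan2(e[:,1],e[:,0]))%90)
E
```

```text
((317.1283874511719, 202.020263671875), (44.17409896850586, 44.05785369873047), 35.53767776489258) ((317.5, 204.35293579101562), 19.182451248168945)
body [ 0.41886953 -0.3805654   0.062     ] cap [ 0.42010968 -0.38058063  0.078     ]
[0.03810726 0.03786706 0.03879876] [68.09225389 68.40631649 69.50832383]
```

View pics/w2.png

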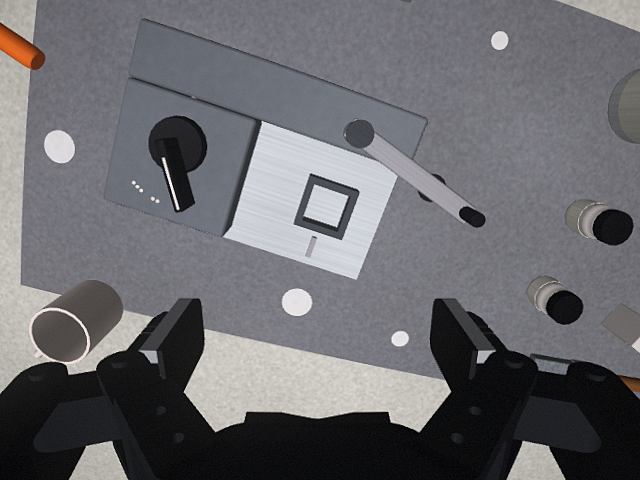

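The mixer view shows the pocket frame at (327,207), the hinge at (359,133), the peg top at (473,217), the dial at (178,145) and the fin tip at (182,209). Now I'll measure these.

```bash
python3 - <<'E'
from h import *
import pickle
c=pickle.load(open("w2.pkl","rb"));im=cv2.imread("pics/w2.png");g=cv2.cvtColor(im,cv2.COLOR_BGR2GRAY)
# pocket: dark frame outer
sub=np.zeros(g.shape,np.uint8);sub[165:250,285:370]=1
m=((g<95)&(sub>0)).astype(np.uint8)
cs,_=cv2.findContours(m,cv2.RETR_CCOMP,1)
for k in sorted(cs,key=cv2.contourArea)[-2:]:
    q=cv2.minAreaRect(k);B=np.array([onz(c,p,.034)[:2] for p in cv2.boxPoints(q)]);e=np.diff(B,axis=0)
    print("frame px",np.round(q[0],1),"pos",B.mean(0),np.linalg.norm(e,axis=1).round(4),(np.degrees(np.arctan2(e[:,1],e[:,0]))%90).round(1))
for n,uv,z in[("plateR",(357,279),.012),("plateL",(223,237),.012),("boxFL",(105,199),.06),("boxFR",(224,237),.06),("houseTR",(428,119),.05),("houseTL",(142,19),.05)]:print(n,onz(c,uv,z).round(4))
def big(b,z,lab,thr):
    s=np.zeros(g.shape,np.uint8);s[b[1]:b[3],b[0]:b[2]]=1
    k=max(cv2.findContours(((g<thr)&(s>0)).astype(np.uint8),0,1)[0],key=cv2.contourArea);(x,y),r=cv2.minEnclosingCircle(k);print(lab,(x,y),r,onz(c,(x,y),z).round(4))
big((450,195,495,235),.135,"peg",35)
print("peg top guess",onz(c,(468,215),.135),"hinge",onz(c,(358,132),.101))
print("dial disc",onz(c,(178,145),.074),"fin top tip",onz(c,(180,211),.112),"fin stripe",onz(c,(165,150),.112))
E
python3 -c "
import cv2;a=cv2.imread('pics/w2.png')
b=[cv2.resize(a[y:y+110,x:x+120],None,fx=4,fy=5,interpolation=2)[:, :] for x,y in((130,105),)]
cv2.imwrite('pics/c2.png',cv2.hconcat([cv2.resize(a[105:225,130:220],(360,480)),cv2.resize(a[110:230,395:495],(400,480))]))"
```

```text
frame px [325.6 205.7] pos [0.48278187 0.06713021] [0.042  0.0439 0.0424] [84.7 84.7 86.1]
frame px [326.6 206.7] pos [0.48162729 0.06562299] [0.0613 0.0591 0.062 ] [85.2 85.5 87.1]
plateR [0.3963 0.0034 0.012 ]
plateL [0.4102 0.1791 0.012 ]
boxFL [0.4379 0.306  0.06  ]
boxFR [0.4269 0.1696 0.06  ]
houseTR [ 0.6024 -0.0134  0.05  ]
houseTL [0.6287 0.2952 0.05  ]
peg (471.5, 217.0) 13.463011741638184 [ 0.5245 -0.0557  0.135 ]
peg top guess [ 0.525501  -0.0519605  0.135    ] hinge [0.57092012 0.05994529 0.101     ]
dial disc [0.51591113 0.23030184 0.074     ] fin top tip [0.46004066 0.20653594 0.112     ] fin stripe [0.51366788 0.2289544  0.112     ]
```

View pics/c2.png

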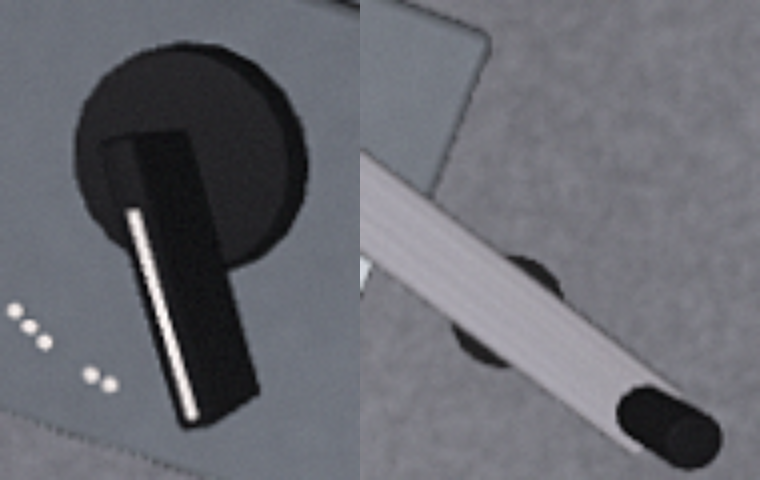

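Crop: the fin's top edge (white stripe) ends at about (177.5,210.5) in the full image, and the peg top's centre is at about (478,220). The pocket estimate is biased by the wall faces. I'll look again from straight above, turned to the grasp yaw. I chose the quarter turn so joint 6 stays in range, and I'll use the same relative view for the bottle.

step_hand(
  plan=[
    [[0, 0, -0.18], [-0.005, 0, 0.01], 0.085],
    [[0, 0, -0.36], [-0.01, 0.005, 0.02], 0.085],
    [[0, 0, -0.54], [-0.015, 0.005, 0.04], 0.085],
    [[0, 0, -0.72], [-0.02, 0.01, 0.05], 0.085],
    [[0, 0, -0.9], [-0.025, 0.01, 0.06], 0.085],
    [[0, 0, -1.08], [-0.028, 0.012, 0.07], 0.085],
    [[0, 0, -1.245], [-0.028, 0.012, 0.08], 0.085],
    [[0, 0, -1.245], [-0.028, 0.012, 0.08], 0.085],
    [[0, 0, -1.245], [-0.028, 0.012, 0.08], 0.085],
  ],
)

```text
clock: 3.58
eef_pos: [0.4755, 0.0635, 0.2517]
tool_rot: [0.737, 0.676, 0.0, 0.0]
ft_force: [0.7, -1.3, 0.4]
grip_width: 0.0853
grasp_force: 0.0
```

```bash
python3 - <<'E'
from h import *
import pickle
c,im=shot("wrist","w3");pickle.dump(c,open("w3.pkl","wb"))
ct,_=shot("top","t3")
o=bot.get_obs();print(Rot.from_quat(o['tool_rot']).as_matrix().round(4),o['joint_pos'].round(3))
print("cam",-np.array(c['R']).T@c['t'],[proj(c,np.array([.48+x,.065+y,.034])).round() for x in(-.03,.03) for y in(-.03,.03)])
E
```

```text
[[ 8.450e-02  9.964e-01  9.000e-04]
 [ 9.964e-01 -8.450e-02  1.000e-04]
 [ 2.000e-04  9.000e-04 -1.000e+00]] [ 0.134  0.192 -0.004  1.374 -0.     1.789]
cam [0.48265861 0.13319207 0.39423909] [array([292., 233.]), array([285., 170.]), array([354., 228.]), array([350., 165.])]
```

View pics/w3.png

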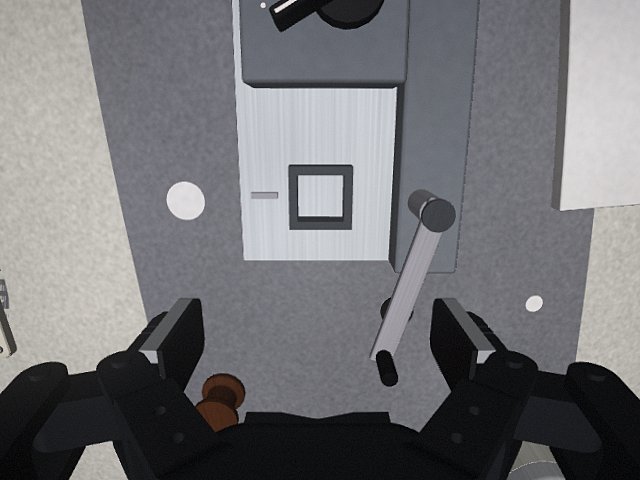

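The pocket outline runs columns 289–353 and rows 165–230, very near the projection of (0.480, 0.065). The peg top is near (389,378), the bar points down-left from the hinge at (437,214), and the dark patch under the bar moves with it.

```bash
python3 - <<'E'
from h import *
import pickle
c=pickle.load(open("w3.pkl","rb"));g=cv2.cvtColor(cv2.imread("pics/w3.png"),cv2.COLOR_BGR2GRAY)
print(g[150:245:2,310].tolist());print(g[195,275:370:2].tolist())
s=np.zeros(g.shape,np.uint8);s[150:245,275:370]=1
ks=cv2.findContours(((g<110)&(s>0)).astype(np.uint8),cv2.RETR_CCOMP,1)[0]
for k in sorted(ks,key=cv2.contourArea)[-2:]:
    q=cv2.minAreaRect(k);B=np.array([onz(c,p,.034)[:2] for p in cv2.boxPoints(q)]);e=np.diff(B,axis=0)
    print(B.mean(0),B.round(4).tolist(),np.linalg.norm(e,axis=1).round(4),(np.degrees(np.arctan2(e[:,1],e[:,0]))%90).round(1))
print("hinge top",onz(c,(437,214),.101),"peg",onz(c,(390,378),.135),"peg w2",onz(pickle.load(open("w2.pkl","rb")),(478,220),.135))
ct=bot.calibration("top");t=cv2.cvtColor(cv2.imread("pics/t3.png"),cv2.COLOR_BGR2GRAY)
print(t[225:246,321].tolist())
o=bot.get_obs()
print("to bottle view",tool(np.array([.42,-.381,.25])-o['eef_pos']))
E
```

```text
[199, 198, 194, 197, 198, 197, 197, 124, 62, 77, 79, 78, 61, 199, 200, 198, 199, 200, 202, 199, 200, 201, 199, 201, 202, 201, 202, 204, 203, 205, 202, 206, 206, 114, 46, 48, 77, 75, 75, 66, 211, 206, 205, 205, 207, 206, 205, 207]
[158, 115, 210, 200, 207, 199, 215, 76, 77, 78, 75, 25, 213, 201, 201, 208, 206, 206, 206, 208, 203, 200, 210, 203, 206, 210, 203, 205, 205, 200, 200, 206, 205, 215, 58, 76, 75, 77, 68, 196, 203, 198, 205, 205, 205, 198, 206, 205]
[0.48021713 0.06865386] [[0.4608, 0.0907], [0.503, 0.0871], [0.5002, 0.0465], [0.4568, 0.0503]] [0.0423 0.0406 0.0436] [85. 86. 85.]
[0.48053798 0.06685579] [[0.4544, 0.0996], [0.5118, 0.0946], [0.508, 0.034], [0.448, 0.0393]] [0.0576 0.0607 0.0602] [85.1 86.4 85. ]
hinge top [0.56979787 0.05880635 0.101     ] peg [ 0.52337823 -0.06116501  0.135     ] peg w2 [ 0.52337373 -0.06251906  0.135     ]
[150, 148, 147, 147, 152, 160, 162, 163, 164, 165, 167, 168, 168, 167, 167, 164, 156, 152, 152, 152, 152]
to bottle view [-0.44819995 -0.01785631  0.00173532]
```

step_hand(
  plan=[
    [[0, 0, 0.04], [-0.06, -0.002, 0], 0.085],
    [[0, 0, 0.08], [-0.12, -0.004, 0], 0.085],
    [[0, 0, 0.12], [-0.18, -0.006, 0], 0.085],
    [[0, 0, 0.16], [-0.24, -0.01, 0], 0.085],
    [[0, 0, 0.2], [-0.3, -0.012, 0], 0.085],
    [[0, 0, 0.25], [-0.36, -0.014, 0], 0.085],
    [[0, 0, 0.293], [-0.42, -0.016, 0], 0.085],
    [[0, 0, 0.293], [-0.448, -0.018, 0], 0.085],
    [[0, 0, 0.293], [-0.448, -0.018, 0], 0.085],
    [[0, 0, 0.293], [-0.448, -0.018, 0], 0.085],
  ],
)

```text
clock: 4.92
eef_pos: [0.4208, -0.3799, 0.2513]
tool_rot: [0.827, 0.563, 0.0, -0.0]
ft_force: [-0.0, -0.5, 0.5]
grip_width: 0.0849
grasp_force: 0.0
```

```bash
python3 - <<'E'
from h import *
import pickle
c,im=shot("wrist","w4");im=im[:,:,::-1];pickle.dump(c,open("w4.pkl","wb"))
u,v=proj(c,np.array([.42,-.381,.062])).astype(int);print(u,v)
hsv=cv2.cvtColor(im.copy(),cv2.COLOR_BGR2HSV);s=np.zeros(im.shape[:2],np.uint8);s[v-45:v+45,u-45:u+45]=1
A=((hsv[...,2]>170)&(hsv[...,1]<50)&(s>0)).astype(np.uint8);Bk=((hsv[...,2]<50)&(s>0)).astype(np.uint8)
for m,z in((A,.062),(Bk,.078)):
    k=max(cv2.findContours(m,0,1)[0],key=cv2.contourArea);q=cv2.minAreaRect(k)
    B=np.array([onz(c,p,z)[:2] for p in cv2.boxPoints(q)]);e=np.diff(B,axis=0)
    print(q,B.mean(0),np.linalg.norm(e,axis=1).round(4),(np.degrees(np.arctan2(e[:,1],e[:,0]))%90).round(1))
cv2.imwrite("pics/w4c.png",cv2.resize(im[v-70:v+70,u-90:u+90],None,fx=4,fy=4))
o=bot.get_obs();print(tool(np.array([.4195,-.3805,.25])-o['eef_pos']))
E
```

```text
315 209
((313.4999694824219, 209.49998474121094), (44.99999237060547, 42.99999237060547), -0.0) [ 0.41871581 -0.3803599 ] [0.0381 0.0385 0.0381] [67.5 68.5 69.2]
((314.0, 212.5), (37.0, 36.0), 90.0) [ 0.4195899  -0.37965198] [0.0294 0.0314 0.0302] [68.5 69.1 68.5]
[-0.001526   -0.00104471  0.00151207]
```

View pics/w4c.png

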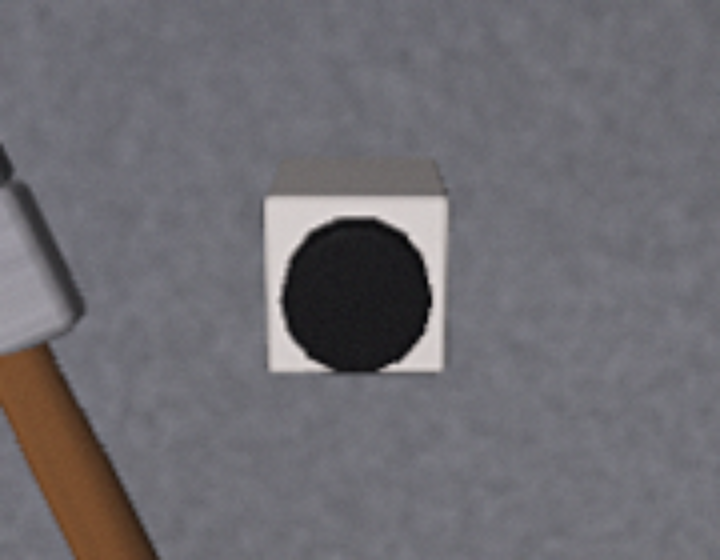

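The bottle sits square to the tool axes, and the brush is more than 60 mm from its centre. I'll open to 65 mm, go down and grip.

step_hand(
  plan=[
    [[0, 0, 0], [0, -0.0015, 0.05], 0.065],
    [[0, 0, 0], [0, -0.0015, 0.1], 0.065],
    [[0, 0, 0], [-0.0005, -0.0015, 0.15], 0.065],
    [[0, 0, 0], [-0.0005, -0.0015, 0.19], 0.065],
    [[0, 0, 0], [-0.0005, -0.0015, 0.21], 0.065],
    [[0, 0, 0], [-0.0005, -0.0015, 0.223], 0.065],
    [[0, 0, 0], [-0.0005, -0.0015, 0.223], 0.065],
  ],
)

```text
clock: 5.85
eef_pos: [0.4193, -0.3793, 0.028]
tool_rot: [0.826, 0.563, -0.0, -0.001]
ft_force: [-0.0, -0.6, -0.3]
grip_width: 0.0653
grasp_force: 0.0
```

step_hand(
  plan=[
    [[0, 0, 0], [0, 0, 0], 0.02],
    [[0, 0, 0], [0, 0, 0], 0.02],
    [[0, 0, 0], [0, 0, 0], 0.02],
    [[0, 0, 0], [0, 0, 0], 0.02],
    [[0, 0, 0], [0, 0, 0], 0.02],
    [[0, 0, 0], [0, 0, 0], 0.02],
  ],
)

```text
clock: 6.6
eef_pos: [0.4202, -0.3811, 0.0299]
tool_rot: [0.827, 0.563, 0.001, 0.001]
ft_force: [0.5, 0.4, 5.9]
grip_width: 0.039
grasp_force: 61.4
```

step_hand(
  plan=[
    [[0, 0, 0], [0, 0, -0.02], 0.02],
    [[0, 0, 0], [0, 0, -0.07], 0.02],
    [[0, 0, 0], [0, 0, -0.12], 0.02],
    [[0, 0, 0], [0, 0, -0.17], 0.02],
    [[0, 0, 0], [0, 0, -0.17], 0.02],
  ],
)

```text
clock: 7.22
eef_pos: [0.4213, -0.3823, 0.2033]
tool_rot: [0.827, 0.563, 0.001, 0.005]
ft_force: [-0.1, 0.9, -1.3]
grip_width: 0.0394
grasp_force: 60.9
```

```bash
python3 - <<'E'
from h import *
o=bot.get_obs();print(o['eef_pos'],o['grip_width'],tool(np.array([.48,.0675,.20])-o['eef_pos']))
E
```

```text
[ 0.4213063  -0.38230187  0.20334866] 0.039440228386648755 [ 0.44002757 -0.1102409   0.00075212]
```

step_hand(
  plan=[
    [[0, 0, 0], [0.05, -0.012, 0], 0.02],
    [[0, 0, -0.03], [0.11, -0.027, 0], 0.02],
    [[0, 0, -0.07], [0.17, -0.041, 0], 0.02],
    [[0, 0, -0.12], [0.22, -0.054, 0], 0.02],
    [[0, 0, -0.16], [0.28, -0.068, 0], 0.02],
    [[0, 0, -0.2], [0.34, -0.083, 0], 0.02],
    [[0, 0, -0.25], [0.39, -0.095, 0], 0.02],
    [[0, 0, -0.293], [0.42, -0.103, 0], 0.02],
    [[0, 0, -0.293], [0.438, -0.107, 0], 0.02],
    [[0, 0, -0.293], [0.438, -0.107, 0], 0.02],
  ],
)

```text
clock: 8.48
eef_pos: [0.4797, 0.067, 0.1974]
tool_rot: [0.735, 0.678, -0.001, -0.0]
ft_force: [0.1, -0.2, -0.0]
grip_width: 0.0387
grasp_force: 60.8
```

step_hand(
  plan=[
    [[0, 0, 0], [0, 0, 0], 0.02],
    [[0, 0, 0], [0, 0, 0], 0.02],
  ],
)

```text
clock: 8.72
eef_pos: [0.48, 0.0654, 0.1982]
tool_rot: [0.736, 0.677, -0.0, -0.0]
ft_force: [-0.2, 0.1, -1.3]
grip_width: 0.039
grasp_force: 60.8
```

```bash
python3 - <<'E'
from h import *
import pickle
c,im=shot("wrist","w5");pickle.dump(c,open("w5.pkl","wb"))
o=bot.get_obs();R=Rot.from_quat(o['tool_rot']);print(o['eef_pos'],R.as_matrix().round(4))
for _ in range(3): bot.camera("top");print(bot.get_obs()['eef_pos'])
cv2.imwrite("pics/w5c.png",im[150:480,160:480,::-1])
E
```

```text
[0.48003714 0.06547133 0.19828209] [[ 8.390e-02  9.965e-01 -1.000e-04]
 [ 9.965e-01 -8.390e-02 -2.000e-04]
 [-2.000e-04 -1.000e-04 -1.000e+00]]
[0.48008598 0.06557087 0.19832716]
[0.48012797 0.06572172 0.19837393]
[0.48010662 0.06585961 0.19837811]
```

View pics/w5c.png

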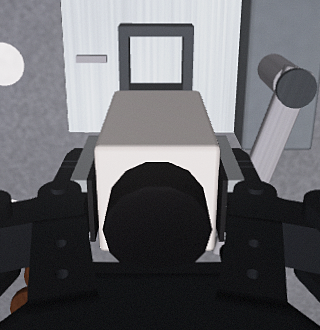

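The bottle hangs square: its far bottom edge is at crop row 90, columns 113–204, and its far top edge at row 145, columns 97–219. The pocket frame lies right behind it, at columns 119–193. I'll compute the bottle's offset.

```bash
python3 - <<'E'
from h import *
import pickle
c=pickle.load(open("w5.pkl","rb"));R=Rot.from_quat(bot.get_obs()['tool_rot']);T=np.array([.4800,.0655,.1983])
g=cv2.cvtColor(cv2.imread("pics/w5.png"),cv2.COLOR_BGR2GRAY)
f=lambda uv,z:R.inv().apply(onz(c,uv,z)-T).round(4)
for n,uv,z in(("bot L",(273,241),.170),("bot R",(364,241),.170),("top L",(257,295),.232),("top R",(379,295),.232)):print(n,f(uv,z))
print(g[225:255,318].tolist());print(g[280:310,318].tolist());print(g[300,240:270].tolist(),g[300,365:395].tolist())
# pocket far outer corners
for uv in((279,174),(353,174)):print("pocket far",onz(c,uv,.034).round(4), f(uv,.034))
print(g[165:190,300].tolist(),g[200,270:295].tolist(),g[200,340:360].tolist())
E
```

```text
bot L [ 0.0185 -0.0188  0.0283]
bot R [0.0185 0.0228 0.0283]
top L [ 0.02   -0.0169 -0.0337]
top R [ 0.02    0.0201 -0.0337]
[223, 222, 224, 222, 223, 226, 231, 204, 80, 45, 53, 52, 54, 50, 44, 102, 135, 136, 131, 133, 132, 135, 133, 136, 132, 133, 132, 133, 133, 136]
[137, 132, 132, 136, 135, 135, 134, 135, 135, 134, 133, 135, 134, 134, 144, 166, 192, 214, 219, 221, 226, 227, 229, 229, 229, 231, 229, 229, 230, 231]
[31, 32, 75, 109, 107, 104, 103, 104, 102, 102, 102, 106, 99, 95, 159, 216, 221, 221, 224, 223, 224, 224, 227, 224, 224, 223, 224, 223, 226, 226] [226, 224, 225, 225, 224, 225, 225, 224, 226, 226, 225, 216, 206, 199, 183, 85, 96, 101, 99, 102, 101, 104, 102, 102, 101, 102, 110, 62, 29, 34]
pocket far [0.4544 0.1    0.034 ] [ 0.0323 -0.0284  0.1643]
pocket far [0.5121 0.0952 0.034 ] [0.0322 0.0295 0.1643]
[226, 226, 225, 225, 225, 225, 228, 245, 140, 42, 54, 72, 86, 88, 89, 92, 88, 92, 88, 86, 73, 144, 225, 232, 227] [220, 219, 224, 225, 222, 217, 218, 234, 155, 70, 83, 87, 87, 87, 85, 85, 88, 88, 59, 20, 207, 233, 225, 222, 221] [234, 183, 70, 62, 84, 87, 87, 85, 90, 85, 88, 84, 75, 136, 217, 223, 225, 223, 222, 219]
```

step_hand(
  plan=[
    [[0, 0, 0], [0.001, -0.001, 0.02], 0.02],
    [[0, 0, 0], [0.001, -0.001, 0.06], 0.02],
    [[0, 0, 0], [0.001, -0.001, 0.1], 0.02],
    [[0, 0, 0], [0.001, -0.001, 0.125], 0.02],
    [[0, 0, 0], [0.001, -0.001, 0.125], 0.02],
    [[0, 0, 0], [0.001, -0.001, 0.125], 0.02],
  ],
)

```text
clock: 9.68
eef_pos: [0.4801, 0.0676, 0.0744]
tool_rot: [0.736, 0.677, 0.001, 0.0]
ft_force: [0.7, 0.4, -1.5]
grip_width: 0.0393
grasp_force: 60.7
```

step_hand(
  plan=[
    [[0, 0, 0], [0, 0, 0.004], 0.02],
    [[0, 0, 0], [0, 0, 0.008], 0.02],
    [[0, 0, 0], [0, 0, 0.012], 0.02],
    [[0, 0, 0], [0, 0, 0.015], 0.02],
    [[0, 0, 0], [0, 0, 0.015], 0.02],
  ],
)

```text
clock: 10.3
eef_pos: [0.4789, 0.0676, 0.058]
tool_rot: [0.735, 0.678, -0.0, -0.0]
ft_force: [0.6, -0.3, -1.3]
grip_width: 0.0395
grasp_force: 60.7
```

The base is below the rim with no contact force, so it's entering freely.

step_hand(
  plan=[
    [[0, 0, 0], [0, 0, 0.004], 0.02],
    [[0, 0, 0], [0, 0, 0.008], 0.02],
    [[0, 0, 0], [0, 0, 0.012], 0.02],
    [[0, 0, 0], [0, 0, 0.015], 0.02],
    [[0, 0, 0], [0, 0, 0.017], 0.02],
    [[0, 0, 0], [0, 0, 0.017], 0.02],
    [[0, 0, 0], [0, 0, 0.017], 0.02],
  ],
)

```text
clock: 11.18
eef_pos: [0.479, 0.0676, 0.0419]
tool_rot: [0.735, 0.678, 0.0, -0.0]
ft_force: [-2.7, -0.5, 5.5]
grip_width: 0.0393
grasp_force: 61.3
```

step_hand(
  plan=[
    [[0, 0, 0], [0, 0, 0.001], 0.02],
    [[0, 0, 0], [0, 0, 0.002], 0.02],
    [[0, 0, 0], [0, 0, 0.002], 0.02],
  ],
)

```text
clock: 11.55
eef_pos: [0.479, 0.0676, 0.0418]
tool_rot: [0.735, 0.678, 0.0, 0.0]
ft_force: [-8.1, -0.5, 19.5]
grip_width: 0.0391
grasp_force: 63.6
```

step_hand(
  plan=[
    [[0, 0, 0], [0, 0, 0], 0.06],
    [[0, 0, 0], [0, 0, 0], 0.06],
    [[0, 0, 0], [0, 0, 0], 0.06],
    [[0, 0, 0], [0, 0, -0.02], 0.06],
    [[0, 0, 0], [0, 0, -0.06], 0.06],
    [[0, 0, 0], [0, 0, -0.11], 0.06],
    [[0, 0, 0], [0, 0, -0.15], 0.06],
    [[0, 0, 0], [0, 0, -0.16], 0.06],
    [[0, 0, 0], [0, 0, -0.16], 0.06],
  ],
)

```text
clock: 12.68
eef_pos: [0.4793, 0.0676, 0.1991]
tool_rot: [0.735, 0.678, 0.0, 0.0]
ft_force: [-0.8, 0.1, -1.2]
grip_width: 0.0601
grasp_force: 0.0
```

```bash
python3 - <<'E'
from h import *
import pickle
c,im=shot("wrist","w6");pickle.dump(c,open("w6.pkl","wb"))
o=bot.get_obs();print(o['eef_pos'])
cv2.imwrite("pics/w6c.png",im[100:440,180:520,::-1])
print(proj(c,np.array([.4805,.0665,.090])),proj(c,np.array([.4805,.0665,.074])))
E
```

```text
[0.47855679 0.06748552 0.1980731 ]
[316.8337482  234.17072438] [316.82304837 228.04152283]
```

View pics/w6c.png

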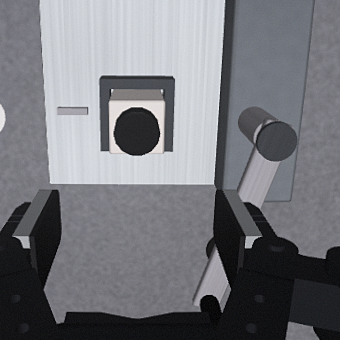

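The bottle stands square in the pocket with its cap at full-image (317,232), against (317,234) predicted for a seated bottle. The firm floor stop came at TCP z = 0.042, which is the grip height plus 12 mm, so it is fully down. Next I pinch the peg at about (0.523, -0.0615).

step_hand(
  plan=[
    [[0, 0, 0], [-0.05, 0.02, 0], 0.045],
    [[0, 0, 0], [-0.1, 0.045, 0], 0.045],
    [[0, 0, 0], [-0.126, 0.055, 0], 0.045],
    [[0, 0, 0], [-0.126, 0.055, 0.02], 0.045],
    [[0, 0, 0], [-0.126, 0.055, 0.06], 0.045],
    [[0, 0, 0], [-0.126, 0.055, 0.088], 0.045],
    [[0, 0, 0], [-0.126, 0.055, 0.088], 0.045],
  ],
)

```text
clock: 13.6
eef_pos: [0.5199, -0.0621, 0.107]
tool_rot: [0.736, 0.677, -0.003, -0.004]
ft_force: [-0.5, -0.3, 0.7]
grip_width: 0.0451
grasp_force: 0.0
```

step_hand(
  plan=[
    [[0, 0, 0], [0, 0, 0], 0.004],
    [[0, 0, 0], [0, 0, 0], 0.004],
    [[0, 0, 0], [0, 0, 0], 0.004],
    [[0, 0, 0], [0, 0, 0], 0.004],
    [[0, 0, 0], [0, 0, 0], 0.004],
    [[0, 0, 0], [0, 0, 0], 0.004],
  ],
)

```text
clock: 14.35
eef_pos: [0.5244, -0.0627, 0.1124]
tool_rot: [0.736, 0.678, 0.001, 0.001]
ft_force: [-1.6, -0.7, 5.3]
grip_width: 0.0118
grasp_force: 58.9
```

```bash
python3 - <<'E'
from h import *
H=np.array([.5702,.059]);P=lambda a:H+.13*np.array([np.cos(np.radians(175.2)+a),np.sin(np.radians(175.2)+a)])
for a in (1.283,1.1,.95,.8,.65,.5,.35,.2,.1,0,-.03):
    d=P(a)-P(1.283);print(a,P(a).round(4),tool(np.array([*d,0])).round(3)[:2])
E
```

```text
1.283 [ 0.523  -0.0621] [0. 0.]
1.1 [ 0.5017 -0.0515] [ 0.009 -0.022]
0.95 [ 0.486 -0.04 ] [ 0.019 -0.039]
0.8 [ 0.4721 -0.0264] [ 0.031 -0.054]
0.65 [ 0.4605 -0.0107] [ 0.046 -0.067]
0.5 [0.4513 0.0064] [ 0.062 -0.077]
0.35 [0.4448 0.0248] [ 0.08  -0.085]
0.2 [0.4411 0.0439] [ 0.099 -0.09 ]
0.1 [0.4402 0.0569] [ 0.112 -0.092]
0 [0.4407 0.0699] [ 0.125 -0.093]
-0.03 [0.441  0.0738] [ 0.129 -0.093]
```

step_hand(
  plan=[
    [[0, 0, 0], [0.003, -0.01, 0], 0.004],
    [[0, 0, 0], [0.009, -0.022, 0], 0.004],
    [[0, 0, 0], [0.019, -0.039, 0], 0.004],
    [[0, 0, 0], [0.031, -0.054, 0], 0.004],
    [[0, 0, 0], [0.046, -0.067, 0], 0.004],
    [[0, 0, 0], [0.062, -0.077, 0], 0.004],
    [[0, 0, 0], [0.08, -0.085, 0], 0.004],
    [[0, 0, 0], [0.099, -0.09, 0], 0.004],
    [[0, 0, 0], [0.112, -0.092, 0], 0.004],
    [[0, 0, 0], [0.112, -0.092, 0], 0.004],
  ],
)

```text
clock: 15.6
eef_pos: [0.4397, 0.0578, 0.1121]
tool_rot: [0.735, 0.678, -0.0, -0.0]
ft_force: [-2.0, -0.6, 11.5]
grip_width: 0.0115
grasp_force: 59.7
```

step_hand(
  plan=[
    [[0, 0, 0], [0.006, 0, 0], 0.004],
    [[0, 0, 0], [0.012, -0.001, 0], 0.004],
    [[0, 0, 0], [0.016, -0.001, 0], 0.004],
    [[0, 0, 0], [0.016, -0.001, 0], 0.004],
    [[0, 0, 0], [0.016, -0.001, 0], 0.004],
  ],
)

```text
clock: 16.23
eef_pos: [0.4395, 0.0734, 0.112]
tool_rot: [0.735, 0.678, -0.001, -0.001]
ft_force: [-3.7, -0.1, 12.7]
grip_width: 0.0116
grasp_force: 59.3
```

step_hand(
  plan=[
    [[0, 0, 0], [0.002, 0, -0.001], 0.004],
    [[0, 0, 0], [0.004, 0, -0.001], 0.004],
    [[0, 0, 0], [0.004, 0, -0.001], 0.004],
  ],
)

```text
clock: 16.6
eef_pos: [0.4397, 0.0765, 0.1121]
tool_rot: [0.736, 0.677, -0.002, -0.001]
ft_force: [-3.0, -2.4, 7.9]
grip_width: 0.0115
grasp_force: 58.9
```

step_hand(
  plan=[
    [[0, 0, 0], [0.002, 0, 0], 0.004],
    [[0, 0, 0], [0.004, 0, 0], 0.004],
    [[0, 0, 0], [0.004, 0, 0], 0.004],
  ],
)

```text
clock: 16.98
eef_pos: [0.44, 0.0794, 0.1121]
tool_rot: [0.736, 0.677, -0.002, 0.0]
ft_force: [-2.9, -5.5, 8.6]
grip_width: 0.0117
grasp_force: 58.7
```

```bash
python3 - <<'E'
from h import *
import pickle
c,im=shot("wrist","w7");pickle.dump(c,open("w7.pkl","wb"))
ct,t=shot("scene","s7")
x=cv2.resize(im[120:440,150:490,::-1],(408,384));y=cv2.resize(t[195:315,250:420,::-1],None,fx=2.3,fy=3.2,interpolation=2)
cv2.imwrite("pics/m7.png",cv2.hconcat([x,cv2.resize(y,(390,384))]))
E
```

```text
(no output)
```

View pics/m7.png

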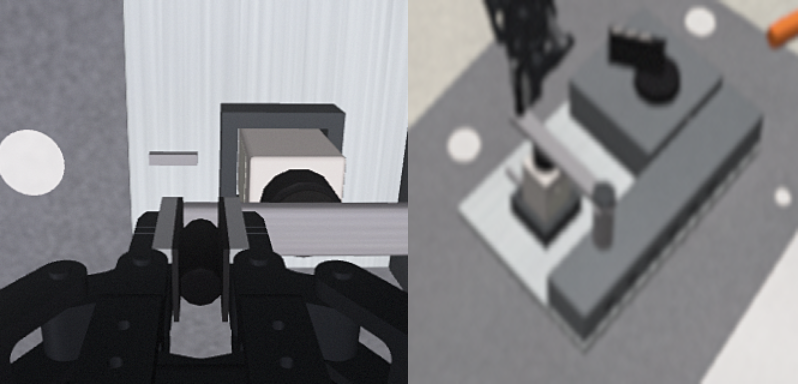

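I see I've now viewed 11 pictures, one over the limit, so I'll view no more and only measure. This one shows the bar over the cap, lying level at crop row 203 from column 245 to 408. The peg sits off-centre in the pads, so they slid along it while the bar rested on its stop. I'll check the bar's angle numerically.

```bash
python3 - <<'E'
from h import *
import pickle
c=pickle.load(open("w7.pkl","rb"));g=cv2.cvtColor(cv2.imread("pics/w7.png"),cv2.COLOR_BGR2GRAY).astype(float)
P=[];Q=[]
for u in list(range(375,386,4))+list(range(440,486,5)):
    d=g[275:350,u]
    print(u,(d[::3]).astype(int).tolist()) if u in(440,480) else 0
for u in range(364,486,6):
    d=np.diff(cv2.GaussianBlur(g,(1,3),0)[280:300,u]);k=np.argmax(abs(d));P.append((onz(c,(u,280.5+k),.101)[:2]))
P=np.array(P);print(P.round(4)[::3].tolist());k=np.polyfit(P[:,0],P[:,1],1);print("bar edge dir deg",np.degrees(np.arctan(k[0])),"edge y at x=.5702",np.polyval(k,.5702),"tool x-normal offset from hinge", np.polyval(k,.5702)-.059)
E
```

```text
440 [219, 217, 216, 216, 223, 94, 125, 163, 175, 170, 173, 169, 168, 174, 169, 169, 172, 170, 159, 117, 218, 82, 22, 24, 26]
480 [212, 211, 213, 215, 225, 89, 127, 157, 175, 168, 175, 169, 167, 169, 167, 172, 172, 168, 163, 112, 44, 47, 48, 46, 50]
[[0.4612, 0.076], [0.4691, 0.0795], [0.4768, 0.0789], [0.4845, 0.0782], [0.4923, 0.0775], [0.5001, 0.0768], [0.508, 0.0761]]
bar edge dir deg -4.421214489844105 edge y at x=.5702 0.07136763647018038 tool x-normal offset from hinge 0.012367636470180382
```

The bar lies at -5.0° against the mixer's -4.8°, so it is fully shut. I'll release it and lift off.

step_hand(
  plan=[
    [[0, 0, 0], [-0.003, 0, 0], 0.04],
    [[0, 0, 0], [-0.003, 0, 0], 0.04],
    [[0, 0, 0], [-0.003, 0, 0], 0.04],
    [[0, 0, 0], [-0.003, 0, -0.01], 0.04],
    [[0, 0, 0], [-0.003, 0, -0.05], 0.04],
    [[0, 0, 0], [-0.003, 0, -0.08], 0.04],
    [[0, 0, 0], [-0.003, 0, -0.08], 0],
    [[0, 0, 0], [-0.003, 0, -0.08], 0],
  ],
)

```text
clock: 18.08
eef_pos: [0.4416, 0.0777, 0.1921]
tool_rot: [0.735, 0.678, -0.0, -0.0]
ft_force: [-0.8, 0.2, -0.2]
grip_width: 0.0039
grasp_force: 0.0
```

```bash
python3 - <<'E'
from h import *
import pickle
c,im=shot("wrist","w8");pickle.dump(c,open("w8.pkl","wb"));g=cv2.cvtColor(im,cv2.COLOR_RGB2GRAY)
H=np.array([.5702,.059,.101]);print([proj(c,H+r*np.array([np.cos(np.radians(175.2)),np.sin(np.radians(175.2)),0])+s*np.array([.0837,.9965,0])).round(1).tolist() for r in(.05,.1) for s in(-.01,.01)])
for r in(.05,.07,.1):
    q=H+r*np.array([np.cos(np.radians(175.2)),np.sin(np.radians(175.2)),0]);u,v=proj(c,q).astype(int);print(u,v,g[v-30:v+30:2,u].tolist())
D=np.array([.516,.2316]);o=bot.get_obs();R=Rot.from_quat(o['tool_rot'])
f=lambda th,gap:D+.05*np.array([np.cos(th),np.sin(th)])-(.016+gap)*np.array([np.sin(th),-np.cos(th)])
print(o['eef_pos'],"hover",tool(np.array([*f(np.radians(205.2),.015),.19])-o['eef_pos']))
for th,z in((205.2,.112),):
    tip=[*(D+.062*np.array([np.cos(np.radians(th)),np.sin(np.radians(th))])),z];print("fin tip px",proj(c,np.array(tip)))
E
```

```text
[[439.1, 267.3], [441.9, 237.4], [361.5, 267.3], [362.6, 237.2]]
440 252 [212, 210, 211, 212, 208, 209, 210, 161, 100, 158, 174, 173, 171, 173, 165, 168, 173, 168, 171, 171, 171, 161, 163, 148, 126, 99, 93, 70, 53, 37]
409 252 [216, 217, 220, 219, 217, 217, 222, 170, 102, 160, 177, 171, 175, 173, 167, 172, 173, 169, 173, 171, 170, 163, 166, 220, 208, 209, 209, 210, 207, 206]
362 252 [98, 33, 37, 38, 43, 39, 35, 55, 107, 160, 172, 173, 169, 175, 169, 170, 170, 165, 175, 166, 170, 163, 165, 219, 215, 216, 217, 216, 217, 217]
[0.44116391 0.07758419 0.19150526] hover [0.10782912 0.03408515 0.00140879]
fin tip px [329.54516805   9.55243399]
```

The bar stayed shut after release: its edges fall on the same rows at 50 and 100 mm from the hinge. Now I hover beside the fin with the fingers closed, turned 30°, and go down.

step_hand(
  plan=[
    [[0, 0, -0.15], [0.04, 0.01, 0], 0],
    [[0, 0, -0.3], [0.08, 0.025, 0], 0],
    [[0, 0, -0.45], [0.108, 0.034, 0], 0],
    [[0, 0, -0.524], [0.108, 0.034, 0], 0],
    [[0, 0, -0.524], [0.108, 0.034, 0.05], 0],
    [[0, 0, -0.524], [0.108, 0.034, 0.09], 0],
    [[0, 0, -0.524], [0.108, 0.034, 0.109], 0],
    [[0, 0, -0.524], [0.108, 0.034, 0.109], 0],
  ],
)

```text
clock: 19.12
eef_pos: [0.4821, 0.1816, 0.0804]
tool_rot: [0.535, 0.845, -0.003, -0.002]
ft_force: [-1.2, -1.2, 0.3]
grip_width: -0.0001
grasp_force: 0.0
```

step_hand(
  plan=[
    [[0, 0, 0], [0.005, 0, 0], 0],
    [[0, 0, 0], [0.01, 0, 0], 0],
    [[0, 0, 0], [0.013, 0, 0], 0],
    [[0, 0, 0], [0.013, 0, 0], 0],
  ],
)

```text
clock: 19.62
eef_pos: [0.4792, 0.1947, 0.0839]
tool_rot: [0.535, 0.845, 0.0, 0.0]
ft_force: [0.1, -0.4, -0.0]
grip_width: -0.0
grasp_force: 0.0
```

```bash
python3 - <<'E'
from h import *
D=np.array([.516,.2316]);o=bot.get_obs();R=Rot.from_quat(o['tool_rot']);print(o['eef_pos'],o['ft_force'])
f=lambda th:D+.05*np.array([np.cos(th),np.sin(th)])-.016*np.array([np.sin(th),-np.cos(th)])
p0=f(np.radians(205.2))
for a in(0,.1,.2,.35,.5,.6,.7,.8,.9,1.0,1.08,1.12):
    print(a,f(np.radians(205.2)-a).round(4),R.inv().apply([*(f(np.radians(205.2)-a)-o['eef_pos'][:2]),0]).round(4)[:2])
E
```

```text
[0.47923745 0.19473283 0.08391237] [ 0.13921387 -0.36801649 -0.03844242]
0 [0.4776 0.1958] [ 0.0017 -0.001 ]
0.1 [0.4742 0.1998] [ 0.0068 -0.0024]
0.2 [0.4712 0.2042] [ 0.012  -0.0032]
0.35 [0.4676 0.2112] [ 0.0198 -0.0034]
0.5 [0.4651 0.2186] [ 0.0276 -0.0025]
0.6 [0.4641 0.2238] [ 0.0327 -0.0012]
0.7 [0.4636 0.229 ] [0.0377 0.0005]
0.8 [0.4636 0.2342] [0.0424 0.0028]
0.9 [0.4641 0.2395] [0.0469 0.0055]
1.0 [0.4651 0.2446] [0.0511 0.0086]
1.08 [0.4663 0.2486] [0.0542 0.0114]
1.12 [0.4671 0.2506] [0.0557 0.0129]
```

step_hand(
  plan=[
    [[0, 0, 0], [0.003, -0.001, 0], 0],
    [[0, 0, 0.1], [0.007, -0.0025, 0], 0],
    [[0, 0, 0.2], [0.012, -0.003, 0], 0],
    [[0, 0, 0.35], [0.02, -0.0035, 0], 0],
    [[0, 0, 0.5], [0.0275, -0.0025, 0], 0],
    [[0, 0, 0.5], [0.0275, -0.0025, 0], 0],
  ],
)

```text
clock: 20.38
eef_pos: [0.4641, 0.216, 0.0833]
tool_rot: [0.728, 0.686, -0.002, 0.001]
ft_force: [-1.0, -6.8, 3.5]
grip_width: -0.0001
grasp_force: 3.3
```

```bash
python3 - <<'E'
from h import *
o=bot.get_obs();D=np.array([.516,.2316]);R=Rot.from_quat(o['tool_rot']);t=R.apply([1,0,0]);print("push along x",o['ft_force']@t,o['ft_force'].round(1),o['joint_pos'].round(2))
f=lambda th:D+.05*np.array([np.cos(th),np.sin(th)])-.016*np.array([np.sin(th),-np.cos(th)])
th0=np.radians(205.2);print(o['eef_pos'])
for a in(.5,.6,.7,.8,.9,1.0,1.08,1.12):print(a,R.inv().apply([*(f(th0-a)-f(th0-.5)),0]).round(4)[:2])
E
```

```text
push along x -6.874425543502964 [-1.  -6.8  3.5] [ 0.44  0.38 -0.21  0.99 -0.    2.07]
[0.46406795 0.21597688 0.08325003]
0.5 [0. 0.]
0.6 [ 0.0051 -0.0013]
0.7 [ 0.0103 -0.0022]
0.8 [ 0.0155 -0.0025]
0.9 [ 0.0207 -0.0023]
1.0 [ 0.0259 -0.0015]
1.08 [ 0.03   -0.0006]
1.12 [0.032 0.   ]
```

Contact at about 7 N, as expected. Pushing on to the third click.

step_hand(
  plan=[
    [[0, 0, 0.1], [0.005, -0.0015, 0], 0],
    [[0, 0, 0.2], [0.0105, -0.002, 0], 0],
    [[0, 0, 0.3], [0.0155, -0.0025, 0], 0],
    [[0, 0, 0.4], [0.021, -0.0025, 0], 0],
    [[0, 0, 0.5], [0.026, -0.0015, 0], 0],
    [[0, 0, 0.58], [0.03, -0.0005, 0], 0],
    [[0, 0, 0.6], [0.0325, 0, 0], 0],
    [[0, 0, 0.6], [0.0325, 0, 0], 0],
    [[0, 0, 0.6], [0.0325, 0, 0], 0],
  ],
)

```text
clock: 21.5
eef_pos: [0.4642, 0.2486, 0.0827]
tool_rot: [0.898, 0.441, -0.003, 0.001]
ft_force: [-4.4, -3.7, 3.8]
grip_width: -0.0
grasp_force: 3.1
```

```bash
python3 - <<'E'
from h import *
import pickle
o=bot.get_obs();R=Rot.from_quat(o['tool_rot']);x=R.apply([1,0,0]);print("push",o['ft_force']@x,o['eef_pos'])
D=np.array([.516,.2316]);e=o['eef_pos'][:2]-D
# fin angle from a straight pushing face 16 mm ahead of TCP... contact line through D offset 5 mm
r=np.hypot(*e);th=np.arctan2(e[1],e[0])%(2*np.pi)-np.arcsin(.016/r);print("est dial",np.radians(205.2)-th,r,"face yaw",np.degrees(np.arctan2(x[1],x[0])))
c,im=shot("wrist","w9");pickle.dump(c,open("w9.pkl","wb"));ct,t=shot("top","t9");shot("scene","s9")
# white stripe on the fin in the top view
u,v=proj(ct,np.array([.476,.245,.112])).astype(int)
for th in(145.2,142):print(proj(ct,np.array([*(D+.062*np.array([np.cos(np.radians(th)),np.sin(np.radians(th))])),.112])), proj(c,np.array([*(D+.05*np.array([np.cos(np.radians(th)),np.sin(np.radians(th))])),.112])))
E
```

```text
push -5.609398450008114 [0.46424842 0.24855716 0.08266812]
est dial 1.0546624199049965 0.05445889090120594 face yaw 52.2792224190219
[245.25919478 238.77764471] [317.92584822 304.49742879]
[244.20121283 238.02818237] [317.72964071 296.49424209]
```

```bash
cat > fin.py <<'E'
from h import *
import pickle,sys
def stripe(c,im,u0,u1,v0,v1):
    hsv=cv2.cvtColor(im,cv2.COLOR_BGR2HSV);m=((hsv[...,2]>150)&(hsv[...,1]<60)).astype(np.uint8)
    s=np.zeros_like(m);s[v0:v1,u0:u1]=m[v0:v1,u0:u1]
    for k in cv2.findContours(s,0,1)[0]:
        if 15<len(k) :
            (cx,cy),(w,h),a=cv2.minAreaRect(k)
            if max(w,h)>3*min(w,h):
                b=cv2.boxPoints(((cx,cy),(w,h),a));e=sorted([(b[i]+b[(i+1)%4])/2 for i in range(4)],key=lambda p:-np.hypot(p[0]-cx,p[1]-cy))[:2]
                P=[onz(c,p,.112)[:2] for p in e];d=P[0]-P[1];ang=np.degrees(np.arctan2(d[1],d[0]))%180
                print((round(cx),round(cy)),round(w),round(h),[p.round(4).tolist() for p in P],"deg",ang.round(1),"dial(rad)",np.radians(205.2-ang).round(3))
w=cv2.imread("pics/w2.png");print("rest");stripe(pickle.load(open("w2.pkl","rb")),w,140,205,120,225)
w=cv2.imread("pics/w9.png");print("now");stripe(pickle.load(open("w9.pkl","rb")),w,200,480,150,400)
t=cv2.imread("pics/s9.png");print("scene");stripe(bot.calibration("scene"),t,320,380,195,240)
E
python3 fin.py
```

```text
rest
(170, 183) 53 3 [[0.5062, 0.2299], [0.4614, 0.209]] deg 25.0 dial(rad) 3.145
now
(362, 300) 8 158 [[0.5076, 0.2383], [0.4663, 0.2672]] deg 144.9 dial(rad) 1.052
scene
```

The fin stripe has gone from 205.0° to 144.9°, so the dial reads 1.05 rad, right at the click. I'll press a little further toward the hard stop for margin.

step_hand(
  plan=[
    [[0, 0, 0.02], [0.001, 0, 0], 0],
    [[0, 0, 0.03], [0.002, 0, 0], 0],
    [[0, 0, 0.03], [0.0025, 0, 0], 0],
    [[0, 0, 0.03], [0.0025, 0, 0], 0],
    [[0, 0, 0.03], [0.0025, 0, 0], 0],
    [[0, 0, 0.03], [0.0025, 0, 0], 0],
  ],
)

```text
clock: 22.4
eef_pos: [0.4643, 0.2494, 0.0826]
tool_rot: [0.904, 0.427, -0.005, 0.001]
ft_force: [-9.0, -7.3, 7.2]
grip_width: -0.0
grasp_force: 5.2
```

```bash
python3 - <<'E'
from h import *
import pickle
c,im=shot("wrist","w9");pickle.dump(c,open("w9.pkl","wb"))
o=bot.get_obs();print("push",o['ft_force']@Rot.from_quat(o['tool_rot']).apply([1,0,0]))
E
python3 fin.py
```

```text
push -10.218561748415501
rest
(170, 183) 53 3 [[0.5062, 0.2299], [0.4614, 0.209]] deg 25.0 dial(rad) 3.145
now
(362, 300) 8 159 [[0.5077, 0.2384], [0.4669, 0.268]] deg 144.1 dial(rad) 1.067
scene
```

step_hand(
  plan=[
    [[0, 0, 0.02], [0.001, 0, 0], 0],
    [[0, 0, 0.03], [0.002, 0, 0], 0],
    [[0, 0, 0.03], [0.002, 0, 0], 0],
    [[0, 0, 0.03], [0.002, 0, 0], 0],
    [[0, 0, 0.03], [0.002, 0, 0], 0],
    [[0, 0, 0.03], [0.002, 0, 0], 0],
    [[0, 0, 0.03], [0.002, 0, 0], 0],
  ],
)

```text
clock: 23.32
eef_pos: [0.4651, 0.2512, 0.0825]
tool_rot: [0.91, 0.414, -0.005, 0.001]
ft_force: [-9.4, -5.9, 7.3]
grip_width: -0.0001
grasp_force: 5.4
```

```bash
python3 - <<'E'
from h import *
import pickle
c,im=shot("wrist","w9");pickle.dump(c,open("w9.pkl","wb"));shot("top","t9")
o=bot.get_obs();print("push",o['ft_force']@Rot.from_quat(o['tool_rot']).apply([1,0,0]))
E
python3 fin.py
```

```text
push -11.520614747124357
rest
(170, 183) 53 3 [[0.5062, 0.2299], [0.4614, 0.209]] deg 25.0 dial(rad) 3.145
now
(362, 300) 8 158 [[0.5079, 0.2386], [0.4682, 0.2697]] deg 142.0 dial(rad) 1.104
scene
```

```bash
python3 -c "
from workcell import bot
print(bot.job_done())"
```

```text
the job is handed in; nothing more can be done
None
```

Job handed in: the bottle is seated and released, the clamp is measured shut, and the dial is held at about 1.10 rad (at its stop, past the third click) with about 11 N; I viewed 11 pictures, one over the limit of 10.

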